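# Set the shoe trees in their airing cradles

### The job

Put the two white shoe trees up to air, one in each forked cradle (either tree in either cradle): fill the cradle marked with one stud first, then the cradle with two studs. Lower each tree in while holding it, rather than dropping it, so that its bar lies fully down in both forks and its toe is over the drip tray, then let go. Leave everything else on the stand where it is.

Things in the scene. Friction and masses are not known exactly. Their poses are not given: they have to be found in the camera images.
- tree_a: white plastic shoe tree, mm: bar along x, 14 wide, 20 tall, 114 bare, joins D-shaped toe block (x 57 to 138, 62 wide, 36 to 42 tall) and round heel block (48 across, 42 tall, at x -81). Origin: level with the soles it stands on, below the bar's middle; bar centre 26 above it. x to the toe, z up. 160 g, balanced at the bar's middle. Both trees alike.
- tree_b: white plastic shoe tree, mm: bar along x, 14 wide, 20 tall, 114 bare, joins D-shaped toe block (x 57 to 138, 62 wide, 36 to 42 tall) and round heel block (48 across, 42 tall, at x -81). Origin: level with the soles it stands on, below the bar's middle; bar centre 26 above it. x to the toe, z up. 160 g, balanced at the bar's middle. Both trees alike.
- tree_a_toe (a point): point in the toe block of tree_a, 95 mm along x from its origin and 26 mm up
- tree_b_toe (a point): point in the toe block of tree_b, 95 mm along x from its origin and 26 mm up
- cradle_one: fixed wooden cradle with one white stud (18 across, at x -68), mm: 76 wide, base x -85 to 50, drip tray (16 high) x 50 to 136. Fork plates 8 thick at x -45 and 45: slots 19 wide, floor 58 up, straight to 80, flared to a 40 mouth at 93. Tree's bar lies in both slots, toe outside the fork at 45; its origin is then 42 above this one. Origin: at table level midway between forks; x to the tray, z up.
- cradle_two: fixed wooden cradle with two white studs (18 across, at x -68), mm: 76 wide, base x -85 to 50, drip tray (16 high) x 50 to 136. Fork plates 8 thick at x -45 and 45: slots 19 wide, floor 58 up, straight to 80, flared to a 40 mouth at 93. Tree's bar lies in both slots, toe outside the fork at 45; its origin is then 42 above this one. Origin: at table level midway between forks; x to the tray, z up.
- brush: bystander: wooden boot brush, 160 long (y), 50 wide, 52 tall, origin at its underside
- bottle: bystander: aluminium bottle, 68 mm in diameter, 190 tall, origin at its underside
- jar: bystander: glass jar with a clipped lid, 90 mm in diameter, 118 tall, origin at its underside
- tin_a: bystander: small flat polish tin, 52 mm in diameter, 21 tall, origin at its underside
- tin_b: bystander: second polish tin, same as tin_a
- mug: bystander: white mug, 76 mm in diameter, 85 tall, origin at its underside
- shoehorn: bystander: flat steel shoehorn, 150 long (y), 42 wide, 8 thick, origin at its underside

How it is judged:
By the outcome, as a careful person would: the job done as asked, in the order asked, and still so for the second after the job is handed in, with the robot touching nothing.
It also fails if it takes over 70 s, if anything falls off the work surface, if the arm or the gripper's body presses on something with over 40 N, if the wrist force passes 120 N, or if a joint passes its speed limit or range.

### The arm

A 7-joint arm with a two-finger parallel gripper is mounted at the origin on the work surface. World frame = base frame: x ahead of the robot, y to its left, z up, the work surface at z = 0. Lengths are in m, angles in rad, forces in N, time in s.
With the tool pointing down it reaches from about 0.425 to 1.025 m from the base axis. Payload 3.6 kg.
Tool frame: the origin (TCP) lies at the centre of the arm's flange, where the gripper is bolted on; the fingertips stand 173 mm ahead of it and the grasp point (between the pads) lies 155 mm ahead of it (env.tips_ahead is the distance from the TCP to the fingertips, in m); z points along the fingers, y is the line along which they close (so a half turn about z gives the same grasp; the last joint's range is limited). The gripper opens to 85 mm and grips with 20 to 120 N. Pads are 22 mm wide; open, the fingers measure 114 mm over their backs; the gripper's body (76 mm by 85 mm) begins 54 mm behind the grasp point. The pads swing forward as they close: fully open they stand 13 mm farther back than shut.
Start: joints at [1.119, 0.591, 0.048, 1.609, -0.033, 0.943, -0.034], TCP at [0.254, -0.679, 0.405] pointing down, gripper open.
Joint ranges: [-2.69, 2.69], [-0.47, 2.24], [-1.27, 1.36], [0.19, 2.51], [-1.53, 4.68], [0.08, 2.07], [-3.09, 3.09]. Speed limits (rad/s): [2.57, 2.57, 3.14, 3.14, 3.14, 3.14, 3.14].

### API

Orientations are given as a rotation vector (axis times angle).
In Python, from plant import telemetry, eyes, job, env gives the robot as it stands. The module is installed in compiled form; this text tells all that it offers.
- The arm moves only by the tool step_arm, never from a script. Its argument "steps" is a list of rows, each a list of 7 numbers: the shift along the tool's x, y, z in cm, then the turn, a rotation vector about the tool's x, y, z in rad, then the finger opening in cm, from 0 to 8.54. A call has 1 to 12 rows; each row shifts and turns the commanded pose from where the row before left it, along the tool's axes as they then stand; what a row does not reach is not made up. A row lasts 1/8 s, in which the tool goes at most 62.5 mm and 10.7 degrees, less where a joint would pass 70% of its speed; a pose out of reach is approached as far as the arm can. A call is refused whole if a number of a shift passes 6.25 or a number of a turn 0.188, either way. A call with a gripper value outside its range is refused whole. The fingers move at their own pace and stop on an object; "newtons" is the grip in N (left out, the last holds). Time passes only in rows, so rows that do not move let the fingers close. It gives the time, the measured TCP pose, the force, the opening and the grip force at its end, in the units of the state.
- telemetry.read_state(): the state, without advancing time (a new reading comes with each control period).
- eyes.capture(name): name is "scene" or "top" or "wrist"; returns the picture (420x560x3 uint8, red, green, blue); there is no depth.
- eyes.camera_model(name): a dict with "camera_matrix" (3x3 intrinsics, pixels), "k1" (the pictures are not rectified: a ray, as slopes to the right and down, at radius r is drawn at 1 + k1 r^2 times it, then the intrinsics apply), "rvec" (rotation vector, rad) and "tvec" (3), from world to camera coordinates, as OpenCV has them; the wrist camera has in their place "hand_eye" (4x4, takes a point from camera to tool coordinates, whose origin is the TCP and whose axes are the flange's). Camera axes: x right, y down, z forward; pixel columns grow to the right and rows downward; lengths in m; the calibration is good to about 2 mm. A picture is of the moment at which its call begins: read the wrist's pose just before it. camera_model takes no time and is no camera call.
- job.hand_in(): hands the job in; it is judged then, once.
The state is a dict: "t": time; "joint_positions": joint angles; "qd": joint speeds; "tau": joint torques, N m; "tool_pos": TCP position; "eef_rot": TCP orientation; "contact_force": force on the tool from outside, world axes, zero at the start; "moment": the same for the moment, N m; "grip_width": finger opening in m; "grasp_force": force on a finger pad.
Only numpy, scipy, OpenCV 4.12 (cv2) and the standard library are available. Lean on these libraries where they do the work, as an engineer would, in place of code of your own. Each camera call takes 0.05 s, during which the arm holds its last target. There are 200 camera calls.

## Working session

There is one attempt and no reset: what is moved stays moved. The work goes in short steps, Python scripts to look and compute and a tool call to move; the robot and the scene stay as the last step left them, time stands still between calls to the robot, and variables do not carry over. Pictures are saved under pics/ and viewed, at most 10 in all, crops included, and the job is handed in when it is done.

Besides the shell and the picture viewer there is one more tool, called after "Emit:" as name([rows], argument=value, ...), one row to a line, values as JSON. step_arm: Moves the arm, as the interface text tells. Its arguments: {"type":"object","properties":{"steps":{"type":"array"},"newtons":{"type":"number"}},"required":["steps"]}

```bash
mkdir -p pics; python3 - <<'E'
from plant import telemetry, eyes, job, env
import cv2,numpy as np
s=telemetry.read_state(); print(s['t'],s['tool_pos'],s['eef_rot'],s['contact_force'],env.tips_ahead)
for n in("scene","top"):
    im=eyes.capture(n); cv2.imwrite(f"pics/{n}0.png",im[...,::-1]); m=eyes.camera_model(n)
    R=cv2.Rodrigues(np.array(m['rvec']))[0]; print(n,m['camera_matrix'],m['k1'],-R.T@np.array(m['tvec']).ravel())
print(eyes.camera_model("wrist"))
E
```

```text
0.0 [ 0.25378784 -0.67864774  0.40354543] [-3.08927642e+00 -5.58799303e-01  8.05247224e-04] [ 0.91471526 -0.23865375 -0.485257  ] 0.1734
scene [[493.78966282   0.         269.73222592]
 [  0.         493.78966282 212.71173316]
 [  0.           0.           1.        ]] 0.020423161000443252 [1.27637398 0.38074361 0.66691875]
top [[411.38508753   0.         280.33950278]
 [  0.         411.38508753 210.48880401]
 [  0.           0.           1.        ]] -0.0323178242763346 [ 0.48805331 -0.01242922  0.91653045]
{'camera_matrix': array([[340.50978865,   0.        , 276.34123075],
       [  0.        , 340.50978865, 210.01675239],
       [  0.        ,   0.        ,   1.        ]]), 'k1': -0.07850575227611499, 'hand_eye': array([[-8.38286596e-04, -9.45976610e-01, -3.24233791e-01,
         8.24424080e-02],
       [ 9.99999250e-01, -1.08256309e-03,  5.73022925e-04,
        -4.06843324e-04],
       [-8.93069819e-04, -3.24233067e-01,  9.45976808e-01,
         3.12838601e-02],
       [ 0.00000000e+00,  0.00000000e+00,  0.00000000e+00,
         1.00000000e+00]])}
```

View pics/scene0.png

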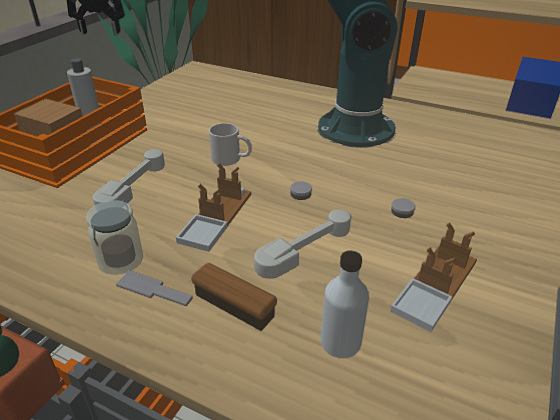

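View pics/top0.png

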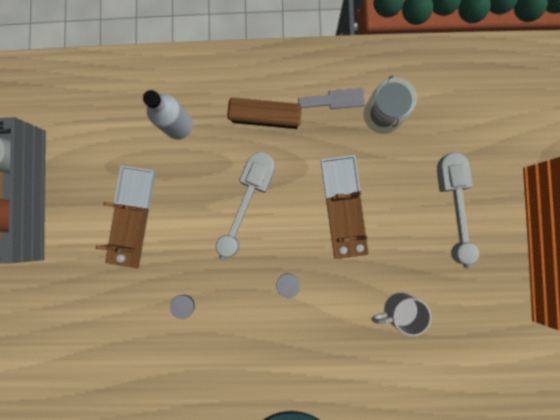

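The scene view shows the two trees, at (125,180) and (300,240), and the two cradles, at (215,210) and (435,275). In the top view, the one-stud cradle is at (130,215) with its stud at (121,258), and the two-stud cradle is at (345,205) with studs at (343,250) and (360,248). The trees are at (243,205) and (460,210), toes up (+x).

```bash
cat > h.py <<'E'
from plant import telemetry, eyes, job, env
import cv2,numpy as np
from scipy.spatial.transform import Rotation as Ro
def cam(n,s=None):
    m=eyes.camera_model(n);K=np.array(m['camera_matrix'])
    if n=="wrist":
        s=s or telemetry.read_state(); H=np.array(m['hand_eye']);Rt=Ro.from_rotvec(s['eef_rot']).as_matrix()
        R=Rt@H[:3,:3]; c=Rt@H[:3,3]+np.array(s['tool_pos'])
    else:
        R=cv2.Rodrigues(np.array(m['rvec']))[0].T; c=-R@np.array(m['tvec']).ravel()
    return K,m['k1'],R,c
def rays(C,px):
    K,k,R,c=C; p=np.atleast_2d(np.array(px,float)); d=(p-K[:2,2])/K[0,0]; u=d.copy()
    for _ in range(10): u=d/(1+k*(u**2).sum(1,keepdims=True))
    return np.c_[u,np.ones(len(u))]@R.T
def plane(C,px,z):
    r=rays(C,px); return C[3]+r*((z-C[3][2])/r[:,2])[:,None]
def proj(C,P):
    K,k,R,c=C; q=(np.atleast_2d(P)-c)@R; u=q[:,:2]/q[:,2:]; u=u*(1+k*(u**2).sum(1,keepdims=True)); return u*K[0,0]+K[:2,2]
def tri(C1,p1,C2,p2):
    a=rays(C1,p1)[0];b=rays(C2,p2)[0]
    t=np.linalg.lstsq(np.c_[a,-b],C2[3]-C1[3],rcond=None)[0]
    A=C1[3]+a*t[0];B=C2[3]+b*t[1]; return (A+B)/2,np.linalg.norm(A-B)
def white(im,s=60,v=110):
    h=cv2.cvtColor(im,cv2.COLOR_RGB2HSV); return ((h[...,1]<s)&(h[...,2]>v)).astype(np.uint8)
E
python3 - <<'E'
from h import *
for n in("top","scene"):
    im=cv2.imread(f"pics/{n}0.png")[...,::-1].copy(); C=cam(n)
    k,l,st,ce=cv2.connectedComponentsWithStats(white(im))
    for i in range(1,k):
        if st[i][4]>25: 
            c=cv2.findContours((l==i).astype(np.uint8),0,1)[0][0]; r=cv2.minAreaRect(c)
            print(n,ce[i].round(1),st[i],np.round(r[1],0),round(r[2]),plane(C,[ce[i]],.03)[0].round(3))
E
```

```text
top [159.1  21.2] [    0     0   343    51 14600] [ 50. 342.] 90 [0.982 0.272 0.03 ]
top [396.5  97.8] [ 373   76   44   56 1340] [49. 39.] 64 [ 0.785 -0.252  0.03 ]
top [336.   98.5] [298  88  70  20 938] [19. 69.] 86 [ 0.788 -0.12   0.03 ]
top [174.4 113.6] [159  93  34  45 851] [45. 30.] 29 [0.766 0.238 0.03 ]
top [  4.4 151.2] [  0 138  10  26 232] [ 9. 25.] 0 [0.696 0.628 0.03 ]
top [247.  197.8] [ 216  152   59  108 1848] [ 30. 115.] 22 [0.574 0.081 0.03 ]
top [460.6 199.9] [ 442  152   38  116 1652] [116.  28.] 82 [ 0.557 -0.38   0.03 ]
top [339.9 175.2] [ 320  155   41   44 1373] [40. 36.] 82 [ 0.618 -0.122  0.03 ]
top [134.3 186.5] [ 113  165   43   44 1458] [37. 40.] 10 [0.606 0.328 0.03 ]
top [359.5 247.7] [356 244   8   8  52] [7. 7.] 90 [ 0.46  -0.158  0.03 ]
top [343. 250.] [340 246   7   9  49] [8. 6.] 90 [ 0.456 -0.123  0.03 ]
top [120.6 257.9] [116 254  10   9  65] [8. 9.] 45 [0.451 0.36  0.03 ]
top [287.6 285.1] [276 273  24  25 470] [24. 23.] 90 [ 0.385 -0.002  0.03 ]
top [181.2 306.7] [170 295  24  24 451] [23. 23.] 90 [0.344 0.228 0.03 ]
top [404.9 315.3] [374 29
[... 751 characters left out ...]

scene [300.1 186.8] [290 181  22  12 209] [11. 21.] 90 [0.402 0.004 0.03 ]
scene [402.7 204.2] [391 198  25  13 252] [12. 24.] 90 [0.362 0.232 0.03 ]
scene [291.8 242.6] [ 254  209   97   66 1280] [ 23. 111.] 63 [0.591 0.072 0.03 ]
scene [201.3 230.9] [175 214  52  32 775] [46. 28.] 14 [ 0.642 -0.109  0.03 ]
scene [333.7 306. ] [ 320  267   33   87 1340] [28. 87.] 5 [0.71  0.208 0.03 ]
scene [420.7 303.1] [ 390  278   62   49 1514] [50. 42.] 27 [0.634 0.338 0.03 ]
scene [  5.1 321.8] [  1 318  10   8  31] [ 3. 11.] 53 [ 0.991 -0.263  0.03 ]
scene [ 66.3 353.9] [ 50 344  36  20 346] [32. 16.] 27 [ 0.992 -0.125  0.03 ]
scene [188.6 414.5] [172 406  39  14 286] [13. 38.] 90 [0.989 0.103 0.03 ]
```

```bash
python3 - <<'E'
from h import *
im=cv2.imread("pics/top0.png")[...,::-1].copy(); C=cam("top")
k,l,st,ce=cv2.connectedComponentsWithStats(white(im))
lab=lambda x,y:l[y,x]
s=telemetry.read_state();R=Ro.from_rotvec(s['eef_rot']).as_matrix();p=np.array(s['tool_pos'])
for n,(x,y) in dict(L=(247,165),Rr=(458,165)).items():
    ys,xs=np.nonzero(l==lab(x,y)); mid=[]
    for r in range(ys.min(),ys.max()+1):
        q=xs[ys==r]
        if np.ptp(q)<14 : mid.append((q.mean(),r,np.ptp(q)))
    mid=np.array(mid); mid=mid[(mid[:,1]>192)&(mid[:,1]<232)]
    B=plane(C,mid[:,:2],.036); vx,vy,_,_=cv2.fitLine(B[:,:2].astype(np.float32),2,0,.01,.01).ravel()
    hs=plane(C,np.c_[xs,ys],.042)[:,:2]; d=np.array([vx,vy]);d*=np.sign(d[0]); c=B[:,:2].mean(0); t=(hs-c)@d
    o=c+d*((t.min()+105+t.max()-138 -.0+ .0)/1 if 0 else ((t.min()+.105)+(t.max()-.138))/2)
    print(n,"len",np.ptp(t),"origin",o.round(4),"yaw",np.degrees(np.arctan2(d[1],d[0])).round(2),"tool shift",(R.T@(np.r_[o,.4]-p)).round(3))
for n,tr,studs in(("one",(134,186),[(120,258)]),("two",(340,175),[(343,250),(359,248)])):
    t=plane(C,[ce[lab(*tr)]],.014)[0]; q=np.mean([plane(C,[ce[lab(*u)]],.014)[0] for u in studs],0)
    d=(t-q)[:2]; print(n,"dist(161)",np.linalg.norm(d),"yaw",np.degrees(np.arctan2(d[1],d[0])),"origin",q[:2]+d/np.linalg.norm(d)*.068)
print(np.degrees(np.arctan2(R[1,0],R[0,0])))
E
```

```text
L len 0.24674123626362005 origin [0.542  0.0946] yaw -23.73 tool shift [ 0.541 -0.623  0.005]
Rr len 0.24631707684996854 origin [ 0.52   -0.3793] yaw 4.4 tool shift [ 0.354 -0.187  0.004]
one dist(161) 0.1614667339386862 yaw -11.29337047506163 origin [0.51683759 0.35291634]
two dist(161) 0.1634643572328762 yaw 6.693032608550305 origin [ 0.52509524 -0.13501039]
20.503891352317574
```

Emit:
step_arm([
  [3.9,-4.4,0,0,0,0,8.5],
  [3.9,-4.4,0,0,0,0,8.5],
  [3.9,-4.4,0,0,0,0,8.5],
  [3.9,-4.4,0,0,0,0,8.5],
  [3.9,-4.4,0,0,0,0,8.5],
  [3.9,-4.4,0,0,0,0,8.5],
  [3.9,-4.4,0,0,0,0,8.5],
  [3.9,-4.4,0,0,0,0,8.5],
  [3.9,-4.4,0,0,0,0,8.5],
  [3.9,-4.4,0,0,0,0,8.5],
  [3.9,-4.4,0,0,0,0,8.5],
  [3.9,-4.4,0,0,0,0,8.5],
])

```text
t: 1.6
tool_pos: [0.5076, -0.0189, 0.4046]
eef_rot: [3.091, 0.559, -0.0]
contact_force: [0.7, -0.4, 0.1]
grip_width: 0.0849
grasp_force: 0.0
```

Emit:
step_arm([
  [3.6,-4.7,0,0,0,0,8.5],
  [3.6,-4.7,0,0,0,0,8.5],
  [0,0,0,0,0,0.155,8.5],
  [0,0,0,0,0,0.155,8.5],
  [0,0,0,0,0,0.155,8.5],
  [0,0,0,0,0,0.155,8.5],
  [0,0,0,0,0,0.155,8.5],
  [0,0,0,0,0,0,8.5],
  [0,0,0,0,0,0,8.5],
])

```text
t: 2.72
tool_pos: [0.5417, 0.0927, 0.4045]
eef_rot: [3.074, -0.647, -0.001]
contact_force: [-0.6, 1.0, -0.5]
grip_width: 0.085
grasp_force: 0.0
```

```bash
cat > snap.py <<'E'
import sys,json; from h import *
s=telemetry.read_state(); im=eyes.capture("wrist"); n=sys.argv[1]
cv2.imwrite(f"pics/{n}.png",im[...,::-1]); json.dump({k:list(map(float,s[k])) for k in("tool_pos","eef_rot")},open(f"pics/{n}.json","w"))
print(s['t'],s['tool_pos'],s['eef_rot'])
E
python3 snap.py w1
```

```text
2.725 [0.54173285 0.09269669 0.40451646] [ 3.07406870e+00 -6.46904443e-01 -6.28284569e-04]
```

View pics/w1.png

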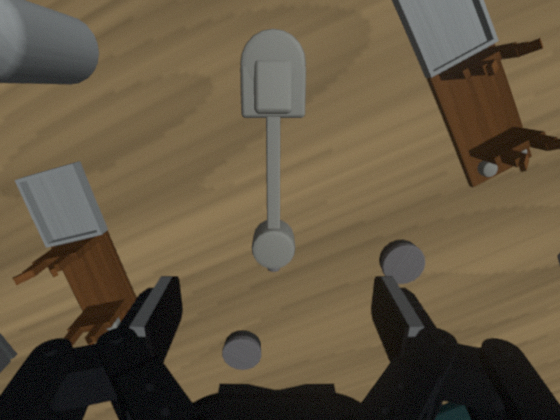

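Emit:
step_arm([
  [0,0,5,0,0,0,8.5],
  [0,0,5,0,0,0,8.5],
  [0,0,0,0,0,0,8.5],
  [0,0,0,0,0,0,8.5],
])

```text
t: 3.28
tool_pos: [0.5426, 0.0926, 0.3059]
eef_rot: [-3.073, 0.65, -0.002]
contact_force: [0.6, -0.6, -0.9]
grip_width: 0.0851
grasp_force: 0.0
```

```bash
python3 snap.py w2
```

```text
3.275 [0.5425975  0.09261559 0.30585589] [-3.07274837e+00  6.50162702e-01 -2.41836589e-03]
```

View pics/w2.png

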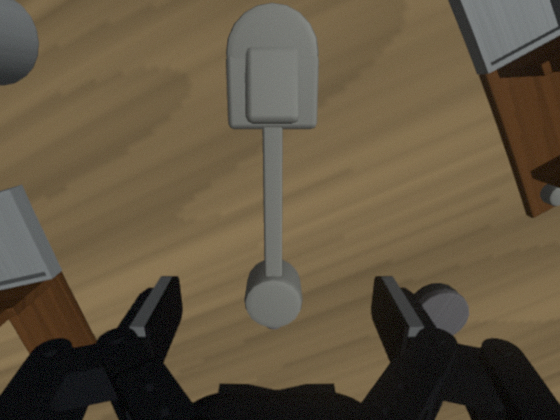

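The bar runs vertically at column 273 in both views. The toe block's rear corners are at (241,117)/(305,117) in the first view and (228,128)/(317,128) in the second. The heel disc is at (273,243) and then (273,290).

```bash
python3 - <<'E'
from h import *; import json
D=[];G=[]
for n in("w1","w2"):
    s=json.load(open(f"pics/{n}.json"));C=cam("wrist",s);G.append(C)
    im=cv2.imread(f"pics/{n}.png")[...,::-1].copy();m=white(im,50,105)
    k,l,st,ce=cv2.connectedComponentsWithStats(m); b=l==l[170,273]
    ys,xs=np.nonzero(b); w={r:(xs[ys==r].min(),xs[ys==r].max()+1) for r in range(ys.min(),ys.max()+1)}
    thin=[r for r in w if w[r][1]-w[r][0]<28 and r>100 and r<270]; 
    r0,r1=min(thin),max(thin); r1=max(r for r in thin if all(q in thin for q in range(150,r)))
    c0,c1=np.mean(w[r0+10]),np.mean(w[r1-10]); r=(r0+r1)//2
    print(n,r0,r1,w[r0+10],w[r1-10],w[r]); D.append((r0,r1,c0,c1,w[r]))
for a,b in(((241,117),(228,128)),((305,117),(317,128))): print(tri(G[0],a,G[1],b))
for i in(0,1):
    print("row",i,tri(G[0],(273,D[0][i]),G[1],(273,D[1][i])))
C=G[1];r0,r1,c0,c1,wd=D[1]
P=plane(C,[(c0,r0+10),(c1,r1-10),(c0,r0),(wd[0],(r0+r1)//2),(wd[1],(r0+r1)//2)],.036);d=(P[0]-P[1])[:2]
print("barwidth",np.linalg.norm(P[3]-P[4]),"yaw",np.degrees(np.arctan2(d[1],d[0])))
d/=np.linalg.norm(d); o=P[2][:2]-.057*d; s=telemetry.read_state();R=Ro.from_rotvec(s['eef_rot']).as_matrix()
print("origin",o,"tool yaw",np.degrees(np.arctan2(R[1,0],R[0,0])),"z",R[:,2],"shift",R.T@(np.r_[o,.18]-s['tool_pos']))
E
```

```text
w1 117 228 (np.int64(268), np.int64(280)) (np.int64(269), np.int64(280)) (np.int64(268), np.int64(280))
w2 128 269 (np.int64(265), np.int64(283)) (np.int64(267), np.int64(282)) (np.int64(266), np.int64(282))
(array([0.61157034, 0.09844199, 0.03372199]), np.float64(2.0856630346965358e-05))
(array([0.58632377, 0.04173368, 0.03239598]), np.float64(0.0002487485131530109))
row 0 (array([0.59907143, 0.06988172, 0.03656141]), np.float64(0.0002615834916208974))
row 1 (array([ 0.47856912,  0.12407773, -0.00679983]), np.float64(0.00010341555709933583))
barwidth 0.01170829252404798 yaw -23.82697850563575
origin [0.5465465  0.09218943] tool yaw -23.896887706608354 z [ 3.33719486e-03  8.79036821e-04 -9.99994045e-01] shift [ 0.00323485 -0.00074471  0.12651725]
```

Emit:
step_arm([
  [0.3,-0.1,4,0,0,0,8.5],
  [0,0,4,0,0,0,8.5],
  [0,0,3,0,0,0,8.5],
  [0,0,1.3,0,0,0,8.5],
  [0,0,0,0,0,0,8.5],
])

```text
t: 3.95
tool_pos: [0.5456, 0.0925, 0.1824]
eef_rot: [-3.073, 0.65, -0.002]
contact_force: [-0.3, 0.4, 0.3]
grip_width: 0.0849
grasp_force: 0.0
```

Emit:
step_arm([
  [0,0,0,0,0,0,1],
  [0,0,0,0,0,0,0.5],
  [0,0,0,0,0,0,0.5],
  [0,0,0,0,0,0,0.5],
  [0,0,0,0,0,0,0.5],
  [0,0,0,0,0,0,0.5],
  [0,0,0,0,0,0,0.5],
  [0,0,0,0,0,0,0.5],
], newtons=50)

```text
t: 4.95
tool_pos: [0.5454, 0.0926, 0.1823]
eef_rot: [-3.073, 0.65, -0.002]
contact_force: [-0.8, 0.8, 5.4]
grip_width: 0.0132
grasp_force: 50.1
```

Emit:
step_arm([
  [0,0,-2,0,0,0,0.5],
  [0,0,-5,0,0,0,0.5],
  [0,0,-5,0,0,0,0.5],
  [0,0,-5,0,0,0,0.5],
  [0,0,-5,0,0,0,0.5],
  [0,-4,0,0,0,-0.11,0.5],
  [0,-4,0,0,0,-0.11,0.5],
  [0,0,0,0,0,0,0.5],
  [0,0,0,0,0,0,0.5],
])

```text
t: 6.08
tool_pos: [0.5726, 0.1663, 0.4007]
eef_rot: [3.124, -0.31, -0.004]
contact_force: [0.4, -1.3, -2.6]
grip_width: 0.0132
grasp_force: 49.1
```

```bash
python3 snap.py w3
```

```text
6.075 [0.5726328  0.1663079  0.40067644] [ 3.12431733 -0.31001015 -0.00380142]
```

Emit:
step_arm([
  [0,-4,0,0,0,0,0.5],
  [0,-4,0,0,0,0,0.5],
  [0,0,0,0,0,0,0.5],
  [0,0,0,0,0,0,0.5],
])

```text
t: 6.62
tool_pos: [0.5888, 0.2437, 0.4011]
eef_rot: [3.124, -0.312, -0.002]
contact_force: [0.3, -1.4, -2.1]
grip_width: 0.0136
grasp_force: 49.3
```

```bash
python3 snap.py w4; python3 -c "
import cv2,numpy as np
a,b=[cv2.imread(f'pics/{n}.png') for n in('w3','w4')]
cv2.imwrite('pics/w34.png',cv2.resize(np.hstack([a[:,:320],b[:,:320]]),None,fx=1.25,fy=1.25))"
```

```text
6.625 [0.58876595 0.24374958 0.40108839] [ 3.12371759e+00 -3.11640344e-01 -1.90420638e-03]
```

View pics/w34.png

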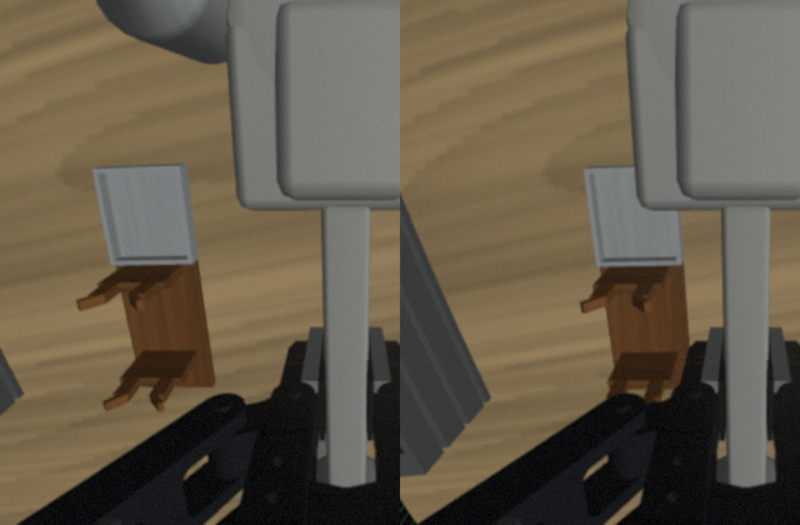

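The crop shows the cradle's tray, at (75,130)–(158,210) in picture pixels, with its forks below. In w3 the tine tips are near (64,242), (110,244), (86,325) and (126,326). In w4 they are near (146,247), (190,244), (169,319) and (204,320).

```bash
python3 - <<'E'
from h import *; import json
C3,C4=[cam("wrist",json.load(open(f"pics/{n}.json"))) for n in("w3","w4")]; T=cam("top")
for n,a,b in(("FL",(64,242),(146,247)),("FR",(110,244),(190,244)),("RL",(86,325),(169,319)),("RR",(126,326),(204,320))):
    p,e=tri(C3,a,C4,b); print(n,p.round(4),e.round(4),"z.093:",plane(C3,[a],.093)[0].round(4),plane(C4,[b],.093)[0].round(4),"top px",proj(T,p).round(1))
for n,C in(("w3",C3),("w4",C4)):
    im=cv2.imread(f"pics/{n}.png")[...,::-1].copy(); h=cv2.cvtColor(im,cv2.COLOR_RGB2HSV)
    m=((h[...,1]>130)&(h[...,2]>40)).astype(np.uint8); cv2.imwrite(f"pics/m{n}.png",m*255)
C=C3
tr=plane(C,[(75,134),(147,131),(157,209),(92,212)],.016)
print(tr.round(4)); print("widths",np.linalg.norm(tr[0]-tr[1]),np.linalg.norm(tr[3]-tr[2]),np.linalg.norm(tr[1]-tr[2]))
o0=np.array([.5168,.3529]);d=np.radians(-11.3);X=np.array([np.cos(d),np.sin(d)]);Y=np.array([-X[1],X[0]])
def mod(o,x,y,z): return np.r_[o+x*X+y*Y,z]
M=[mod(o0,x,y,.093) for x in(45,-45) for y in(20,-20) for x,y in[(x/1e3,y/1e3)]]
print("model mouth corners in w3,w4"); print(proj(C3,M).round(0).tolist(),proj(C4,M).round(0).tolist())
E
```

```text
FL [0.565  0.369  0.0885] 0.0032 z.093: [0.568  0.3646 0.093 ] [0.565  0.3675 0.093 ] top px [[104.2 203.7]]
FR [0.5509 0.3351 0.0714] 0.0012 z.093: [0.5578 0.3219 0.093 ] [0.5601 0.3271 0.093 ] top px [[123.8 210.6]]
RL [0.4944 0.3623 0.1122] 0.0078 z.093: [0.4775 0.3804 0.093 ] [0.4863 0.3708 0.093 ] top px [[102.2 238.1]]
RR [0.4723 0.3392 0.0905] 0.0077 z.093: [0.4694 0.3393 0.093 ] [0.4788 0.3371 0.093 ] top px [[118.1 248.6]]
[[0.6584 0.3632 0.016 ]
 [0.6446 0.2864 0.016 ]
 [0.5611 0.3019 0.016 ]
 [0.5726 0.3764 0.016 ]]
widths 0.07810288142113933 0.07542554139732792 0.08490314860523106
model mouth corners in w3,w4
[[66.0, 245.0], [116.0, 288.0], [86.0, 326.0], [116.0, 288.0]] [[150.0, 246.0], [198.0, 290.0], [162.0, 329.0], [198.0, 290.0]]
```

```bash
python3 -c "
import cv2,numpy as np
a,b=[cv2.imread(f'pics/{n}.png') for n in('w3','w4')]
f=lambda i,x:cv2.convertScaleAbs(cv2.resize(i[195:345,x:x+100],None,fx=4,fy=4,interpolation=cv2.INTER_CUBIC),alpha=1.6)
cv2.imwrite('pics/c34.png',np.hstack([f(a,55),f(b,137)]))"
```

```text
(no output)
```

View pics/c34.png

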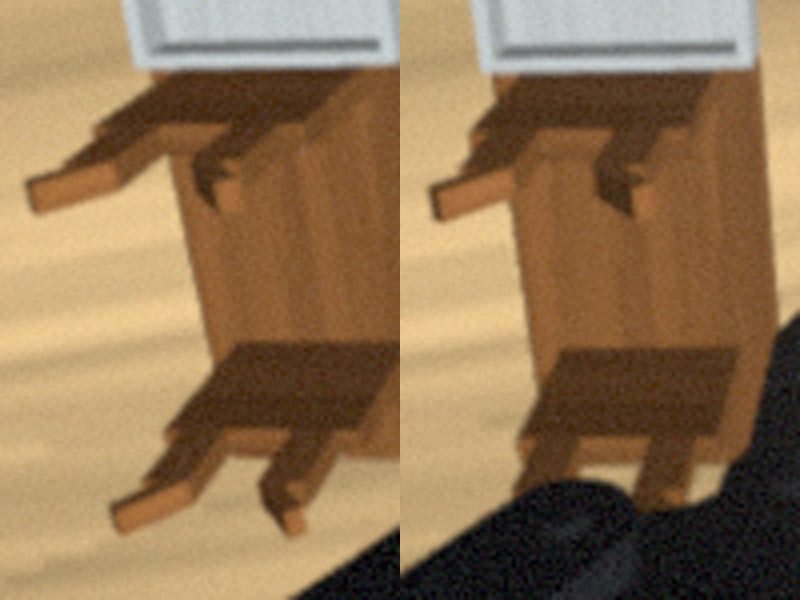

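The enlarged crop shows bright fork top faces. In w3 the front left tip's front corner is at (61.8,241) and the front right's is at (109.2,247). In w4 they are at (145,241.8) and (194.5,248.8). The rear tips in w3 are at (83,321.8) and (126.5,327).

```bash
python3 - <<'E'
from h import *; import json
C3,C4=[cam("wrist",json.load(open(f"pics/{n}.json"))) for n in("w3","w4")]
c3=lambda x,y:(55+x/4,195+y/4); c4=lambda x,y:(137+(x-400)/4,195+y/4)
P={"FL":(c3(27,184),c4(432,187)),"FLr":(c3(37,213),c4(441,220)),"FR":(c3(217,208),c4(630,215)),"FRr":(c3(240,212),c4(650,215)),
"FLk":(c3(112,160),c4(511,172)),"FRk":(c3(195,160),c4(597,168))}
for n,(a,b) in P.items():
    p,e=tri(C3,a,C4,b); print(n,p.round(4),e.round(4))
o0=np.array([.5168,.3529])
for n,px in dict(FL=c3(27,184),FR=c3(217,208),FLr=c3(37,213),RL=c3(112,507),RLr=c3(122,533),RR=c3(287,533),RRr=c3(303,535)).items(): print(n,plane(C3,[px],.093)[0].round(4))
for n,px in dict(FLk=c3(115,158),FRk=c3(195,160),RLk=c3(190,470),RRk=c3(262,485)).items(): print(n,plane(C3,[px],.08)[0].round(4))
# tray rear corners
for n,px in dict(t1=c3(137,68),s2=c4(490,73)).items(): print(n,plane(C3 if n=='t1' else C4,[px],.016)[0].round(4))
E
```

```text
FL [0.5691 0.3678 0.0909] 0.0007
FLr [0.5617 0.3677 0.0921] 0.0001
FR [0.5541 0.3251 0.0909] 0.0004
FRr [0.5514 0.3219 0.0877] 0.0005
FLk [0.5665 0.353  0.0804] 0.0016
FRk [0.5625 0.3335 0.0789] 0.0008
FL [0.5694 0.3664 0.093 ]
FR [0.5551 0.3237 0.093 ]
FLr [0.5621 0.367  0.093 ]
RL [0.4818 0.382  0.093 ]
RLr [0.4738 0.3826 0.093 ]
RR [0.4667 0.3395 0.093 ]
RRr [0.4654 0.3356 0.093 ]
FLk [0.5675 0.3519 0.08  ]
FRk [0.5633 0.3327 0.08  ]
RLk [0.4812 0.3669 0.08  ]
RRk [0.4735 0.3495 0.08  ]
t1 [0.5732 0.3796 0.016 ]
s2 [0.5724 0.378  0.016 ]
```

Emit:
step_arm([
  [-3,-3,0,0,0,0,0.5],
  [-3,-3,0,0,0,0,0.5],
  [-3.1,-3.1,0,0,0,0,0.5],
  [0,0,0,0,0,-0.021,0.5],
  [0,0,4,0,0,0,0.5],
  [0,0,4,0,0,0,0.5],
  [0,0,2,0,0,0,0.5],
  [0,0,0,0,0,0,0.5],
  [0,0,0,0,0,0,0.5],
])

```text
t: 7.8
tool_pos: [0.5187, 0.3515, 0.3027]
eef_rot: [-3.129, 0.279, -0.003]
contact_force: [0.0, -0.1, -1.6]
grip_width: 0.0131
grasp_force: 49.3
```

```bash
cat > d.py <<'E'
import sys; from h import *
x,y,yaw,z=map(float,sys.argv[1:]); s=telemetry.read_state();R=Ro.from_rotvec(s['eef_rot']).as_matrix()
print("shift cm",(R.T@(np.array([x,y,z])-s['tool_pos'])*100).round(2),"turn",(Ro.from_matrix(R.T@np.array([[np.cos(a),np.sin(a),0],[np.sin(a),-np.cos(a),0],[0,0,-1]])).as_rotvec()).round(4) if (a:=np.radians(yaw)) is not None else 0, s['t'],s['contact_force'],s['tool_pos'])
E
python3 d.py .5174 .3511 -10.2 .2243
```

```text
shift cm [-0.13  0.07  7.84] turn [-0.0006 -0.0016 -0.0001] 7.8 [ 0.00356136 -0.05291429 -1.64464162] [0.51865422 0.35152796 0.30268941]
```

Emit:
step_arm([
  [-0.1,0.1,2,0,0,0,0.5],
  [0,0,2,0,0,0,0.5],
  [0,0,0.8,0,0,0,0.5],
  [0,0,0.8,0,0,0,0.5],
  [0,0,0,0,0,0,0.5],
])

```text
t: 8.43
tool_pos: [0.5163, 0.3517, 0.2453]
eef_rot: [3.129, -0.276, -0.001]
contact_force: [-0.1, -0.3, -2.1]
grip_width: 0.0126
grasp_force: 49.4
```

Emit:
step_arm([
  [0,0,0.6,0,0,0,0.5],
  [0,0,0.6,0,0,0,0.5],
  [0,0,0.5,0,0,0,0.5],
  [0,0,0.3,0,0,0,0.5],
  [0,0,0,0,0,0,0.5],
  [0,0,0,0,0,0,0.5],
])

```text
t: 9.18
tool_pos: [0.5165, 0.3518, 0.2258]
eef_rot: [-3.129, 0.276, -0.0]
contact_force: [0.4, 0.6, -2.7]
grip_width: 0.0134
grasp_force: 49.4
```

Emit:
step_arm([
  [0,0,0.15,0,0,0,0.5],
  [0,0,0.1,0,0,0,0.5],
  [0,0,0,0,0,0,0.5],
  [0,0,0,0,0,0,0.5],
])

```text
t: 9.68
tool_pos: [0.5166, 0.3518, 0.2243]
eef_rot: [-3.129, 0.276, -0.001]
contact_force: [-0.7, -0.1, 6.2]
grip_width: 0.0132
grasp_force: 50.4
```

```bash
python3 - <<'E'
from h import *
f=[]
s=telemetry.read_state();print(s['tool_pos'],s['contact_force'],s['moment'],s['grip_width'])
a=eyes.capture("scene");b=eyes.capture("top")
g=lambda i,r0,c0:cv2.resize(i[r0:r0+140,c0:c0+100],None,fx=4,fy=4,interpolation=cv2.INTER_CUBIC)
cv2.imwrite('pics/v1.png',np.hstack([g(a,195,380),g(b,145,75)])[...,::-1])
E
```

```text
[0.5165537  0.3518489  0.22428402] [-0.66575146 -0.1363858   6.21041474] [-0.16726484  0.2872205  -0.01149408] 0.013180210291953848
```

View pics/v1.png

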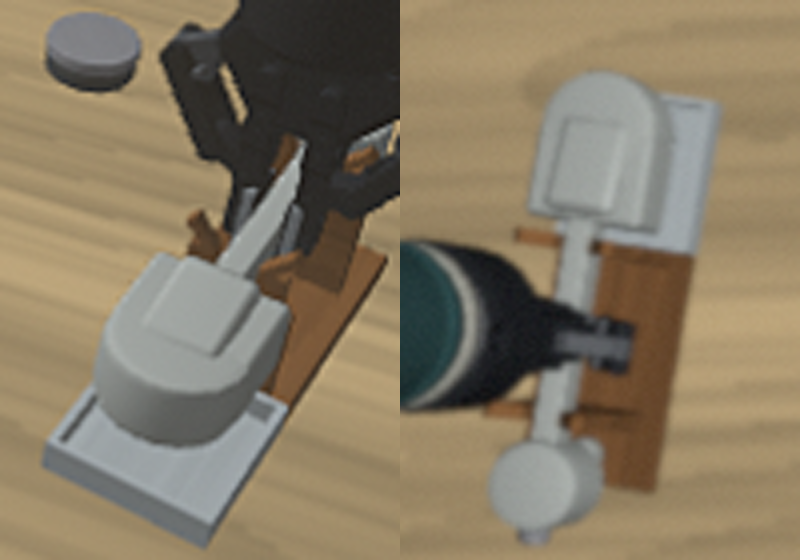

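The bar lies between the tines of both forks with the toe over the tray. First contact came at TCP z = 0.2243, exactly as predicted for a seated bar. I'll release.

Emit:
step_arm([
  [0,0,-0.05,0,0,0,2.5],
  [0,0,0,0,0,0,5],
  [0,0,0,0,0,0,5],
  [0,0,0,0,0,0,5],
  [0,0,-1,0,0,0,5],
  [0,0,-3,0,0,0,5],
  [0,0,-6,0,0,0,5],
  [0,0,-6,0,0,0,8.5],
  [0,0,-2,0,0,0,8.5],
  [0,0,0,0,0,0,8.5],
])

```text
t: 11.02
tool_pos: [0.5168, 0.352, 0.4064]
eef_rot: [-3.126, 0.276, -0.006]
contact_force: [0.4, 0.7, -0.2]
grip_width: 0.0847
grasp_force: 0.0
```

```bash
python3 snap.py w5; python3 d.py .52 -.3793 4.4 .405; python3 - <<'E'
from h import *; import json
C=cam("wrist",json.load(open("pics/w5.json"))); im=cv2.imread("pics/w5.png")[...,::-1].copy()
m=white(im,50,95); o=np.array([.5166,.3518]);a=np.radians(-10.2);X=np.array([np.cos(a),np.sin(a)])
for x in(-.035,-.02,0,.02,.035):
    c=proj(C,np.r_[o+x*X,.078])[0]; r=int(round(c[1])); q=np.nonzero(m[r,int(c[0])-14:int(c[0])+15])[0]; 
    e=plane(C,[(int(c[0])-14+q.min(),r),(int(c[0])-14+q.max()+1,r)],.078); print(x,c.round(1),len(q),"w",np.linalg.norm(e[0]-e[1]).round(4),"mid",e.mean(0).round(4),"model",(o+x*X).round(4))
E
```

```text
11.025 [0.51678552 0.35198446 0.40644323] [-3.12577903  0.27616376 -0.00611806]
shift cm [13.18 71.89 -0.12] turn [-0.0009 -0.001  -0.253 ] 11.075 [-0.90000729  0.31357186 -0.56423628] [0.51623207 0.35157979 0.40443305]
-0.035 [277.5 227.2] 14 w 0.0131 mid [0.4821 0.3566 0.078 ] model [0.4822 0.358 ]
-0.02 [277.5 212.1] 14 w 0.0129 mid [0.4968 0.354  0.078 ] model [0.4969 0.3553]
0 [277.6 191.2] 14 w 0.0127 mid [0.5166 0.3505 0.078 ] model [0.5166 0.3518]
0.02 [277.6 169.5] 14 w 0.0124 mid [0.5365 0.347  0.078 ] model [0.5363 0.3483]
0.035 [277.6 152.6] 14 w 0.0122 mid [0.5505 0.3445 0.078 ] model [0.551  0.3456]
```

Emit:
step_arm([
  [1,5.6,0,0,0,0,8.5],
  [1,5.6,0,0,0,0,8.5],
  [1,5.6,0,0,0,0,8.5],
  [1,5.6,0,0,0,0,8.5],
  [1,5.6,0,0,0,0,8.5],
  [1,5.6,0,0,0,0,8.5],
  [1,5.6,0,0,0,0,8.5],
  [0,0,0,0,0,0,8.5],
  [0,0,0,0,0,0,8.5],
])

```text
t: 12.2
tool_pos: [0.5161, -0.0463, 0.4023]
eef_rot: [-3.129, 0.277, 0.005]
contact_force: [-0.2, 0.3, -0.6]
grip_width: 0.0849
grasp_force: 0.0
```

```bash
python3 snap.py w6
```

```text
12.2 [ 0.51608749 -0.04626483  0.40227482] [-3.12912645  0.27716628  0.00495851]
```

Emit:
step_arm([
  [1,5.6,0,0,0,0,8.5],
  [1,5.6,0,0,0,0,8.5],
  [1,5.6,0,0,0,0,8.5],
  [0,0,0,0,0,-0.13,8.5],
  [0,0,0,0,0,-0.123,8.5],
  [0,0,0,0,0,0,8.5],
  [0,0,0,0,0,0,8.5],
])

```text
t: 13.12
tool_pos: [0.5171, -0.2158, 0.4034]
eef_rot: [-3.139, -0.122, 0.001]
contact_force: [-0.1, 0.0, -0.4]
grip_width: 0.0851
grasp_force: 0.0
```

```bash
python3 snap.py w7;python3 d.py .52 -.3793 4.4 .405; python3 - <<'E'
from h import *; import json
I=[]
for n in("w6","w7"):
    C=cam("wrist",json.load(open(f"pics/{n}.json"))); im=cv2.imread(f"pics/{n}.png")
    c=proj(C,[.525,-.135,.06])[0]; x,y=int(c[0])-50,max(0,int(c[1])-75); print(n,x,y)
    I.append(cv2.convertScaleAbs(cv2.resize(im[y:y+150,x:x+100],None,fx=4,fy=4,interpolation=cv2.INTER_CUBIC),alpha=1.5))
cv2.imwrite("pics/c67.png",np.hstack(I))
E
```

```text
13.125 [ 0.51709755 -0.21581801  0.40338642] [-3.13864262e+00 -1.21577350e-01  7.58230312e-04]
shift cm [-0.97 16.3  -0.16] turn [-0.0004  0.0004  0.0006] 13.175 [-0.56910932 -0.30097786  0.19633482] [ 0.51702634 -0.21605057  0.4034604 ]
w6 318 84
w7 141 95
```

View pics/c67.png

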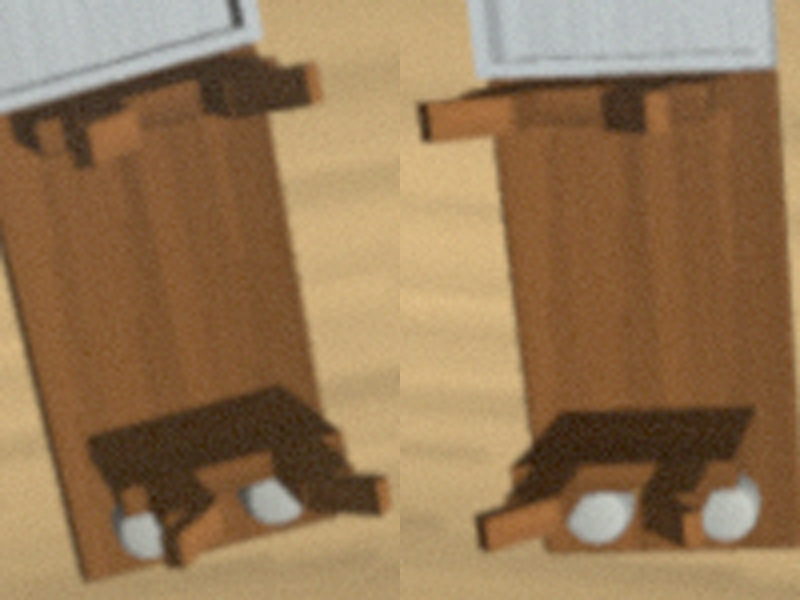

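The crops show both studs and both forks of cradle two. In the w7 crop, the front fork's slope tips are at (420,104)/(645,93) and its kinks at (513,95)/(605,93). The rear fork's tips are at (477,515) and (683,505). In the w6 crop, the front tips are at (88,125) and (308,66).

```bash
python3 - <<'E'
from h import *; import json
C6,C7=[cam("wrist",json.load(open(f"pics/{n}.json"))) for n in("w6","w7")]
a6=lambda x,y:(318+x/4,84+y/4); a7=lambda x,y:(141+(x-400)/4,95+y/4)
def pr(n,C,A,B,z):
    p=plane(C,[A,B],z); print(n,"w",np.linalg.norm(p[0]-p[1]).round(4),"mid",p.mean(0).round(4)); return p
pr("F tip front w7",C7,a7(420,104),a7(645,93),.093)
pr("F tip rear w7",C7,a7(424,141),a7(645,132),.093)
pr("F kink front w7",C7,a7(513,95),a7(605,93),.08)
pr("F kink rear w7",C7,a7(515,128),a7(607,130),.08)
pr("R tip front w7",C7,a7(477,515),a7(683,505),.093)
pr("R tip rear w7",C7,a7(487,550),a7(690,545),.093)
pr("F tip front w6",C6,a6(88,125),a6(308,66),.093)
pr("F tip rear w6",C6,a6(90,165),a6(312,104),.093)
pr("R tip rear w6",C6,a6(180,565),a6(378,514),.093)
for n,a,b in(("FLtip",a6(88,125),a7(420,104)),("FRtip",a6(308,66),a7(645,93)),("RLtip rear",a6(180,565),a7(487,550)),("RRtip rear",a6(378,514),a7(690,545)),("stud",a6(270,500),a7(732,510))): print(n,tri(C6,a,C7,b))
b=plane(C7,[a7(492,73+2),a7(775,72)],.016); print("tray rear",b.round(4),np.linalg.norm(b[0]-b[1]))
E
```

```text
F tip front w7 w 0.0461 mid [ 0.5741 -0.1288  0.093 ]
F tip rear w7 w 0.0455 mid [ 0.5666 -0.1292  0.093 ]
F kink front w7 w 0.0196 mid [ 0.5742 -0.1308  0.08  ]
F kink rear w7 w 0.0197 mid [ 0.567  -0.1313  0.08  ]
R tip front w7 w 0.0463 mid [ 0.4861 -0.138   0.093 ]
R tip rear w7 w 0.0459 mid [ 0.4772 -0.1398  0.093 ]
F tip front w6 w 0.0448 mid [ 0.5739 -0.1301  0.093 ]
F tip rear w6 w 0.0456 mid [ 0.5663 -0.1299  0.093 ]
R tip rear w6 w 0.0446 mid [ 0.477  -0.1388  0.093 ]
FLtip (array([ 0.57203048, -0.10717905,  0.09636232]), np.float64(0.0003081565355195354))
FRtip (array([ 0.5764036 , -0.15195355,  0.09421406]), np.float64(0.0006618133202531709))
RLtip rear (array([ 0.47454344, -0.11678928,  0.09224174]), np.float64(0.00013548162642154984))
RRtip rear (array([ 0.4780618 , -0.16211541,  0.08998325]), np.float64(0.0005244202120289669))
stud (array([ 0.45458992, -0.16049949,  0.00974339]), np.float64(0.002114889307023295))
tray rear [[ 0.5724 -0.0964  0.016 ]
 [ 0.5779 -0.1688  0.016 ]] 0.07261841362355406
```

Emit:
step_arm([
  [-0.3,5.4,0,0,0,0,8.5],
  [-0.3,5.4,0,0,0,0,8.5],
  [-0.3,5.4,0,0,0,0,8.5],
  [0,0,5,0,0,0,8.5],
  [0,0,5,0,0,0,8.5],
  [0,0,0,0,0,0,8.5],
  [0,0,0,0,0,0,8.5],
])

```text
t: 14.05
tool_pos: [0.5211, -0.3793, 0.3051]
eef_rot: [3.138, 0.121, 0.003]
contact_force: [0.7, -0.3, -0.2]
grip_width: 0.0849
grasp_force: 0.0
```

```bash
python3 snap.py w8; python3 - <<'E'
from h import *; import json
s=json.load(open("pics/w8.json"));C=cam("wrist",s)
im=cv2.imread("pics/w8.png")[...,::-1].copy();m=white(im,50,95)
k,l,st,ce=cv2.connectedComponentsWithStats(m); b=l==l[190,273]
ys,xs=np.nonzero(b); w={r:(xs[ys==r].min(),xs[ys==r].max()+1) for r in range(ys.min(),ys.max()+1)}
thin=[r for r in w if w[r][1]-w[r][0]<28 and 100<r<250]; r0,r1=min(thin),max(thin); print(r0,r1,ys.min(),ys.max(),w[r0+10],w[r1-10],w[r0-6])
c=[np.mean(w[r]) for r in range(r0+8,r1-7)]; P=plane(C,np.c_[c,range(r0+8,r1-7)],.036)
vx,vy,x0,y0=cv2.fitLine(P[:,:2].astype(np.float32),2,0,.01,.01).ravel(); d=np.array([vx,vy])*np.sign(vx)
t=plane(C,[(np.mean(w[r0+8]),r0)],.036)[0][:2]; q=np.array([x0,y0]); e=q+d*((t-q)@d); o=e-.057*d
yaw=np.degrees(np.arctan2(d[1],d[0])); print("origin",o,"yaw",yaw)
cw=plane(C,[(w[r0-6][0],r0-1),(w[r0-6][1],r0-1)],.035); print("toe width",np.linalg.norm(cw[0]-cw[1]))
import subprocess; print(subprocess.run(["python3","d.py",str(o[0]),str(o[1]),str(yaw),".1823"],capture_output=True,text=True).stdout)
E
```

```text
14.05 [ 0.52107451 -0.37933968  0.30509545] [3.13795575e+00 1.21168641e-01 2.64342414e-03]
129 249 3 276 (np.int64(268), np.int64(286)) (np.int64(269), np.int64(285)) (np.int64(235), np.int64(320))
origin [ 0.52418062 -0.37988289] yaw 4.337997
toe width 0.058553391142506725
shift cm [ 0.25  0.02 12.36] turn [ 0.0024 -0.003   0.0014] 14.1 [-0.35220208 -0.12880693  0.86104376] [ 0.52127146 -0.37961239  0.30588129]
```

Emit:
step_arm([
  [0.3,0,4,0,0,0,8.5],
  [0,0,4,0,0,0,8.5],
  [0,0,3,0,0,0,8.5],
  [0,0,1.2,0,0,0,8.5],
  [0,0,0,0,0,0,8.5],
])

```text
t: 14.72
tool_pos: [0.5238, -0.3794, 0.1827]
eef_rot: [3.138, 0.121, 0.002]
contact_force: [-0.1, -0.8, 1.1]
grip_width: 0.0848
grasp_force: 0.0
```

Emit:
step_arm([
  [0,0,0,0,0,0,1],
  [0,0,0,0,0,0,0.5],
  [0,0,0,0,0,0,0.5],
  [0,0,0,0,0,0,0.5],
  [0,0,0,0,0,0,0.5],
  [0,0,0,0,0,0,0.5],
  [0,0,0,0,0,0,0.5],
  [0,0,0,0,0,0,0.5],
], newtons=50)

```text
t: 15.72
tool_pos: [0.5233, -0.3792, 0.1822]
eef_rot: [3.139, 0.121, 0.001]
contact_force: [-1.2, 0.6, 5.6]
grip_width: 0.013
grasp_force: 49.8
```

Emit:
step_arm([
  [0,0,-2,0,0,0,0.5],
  [0,0,-5,0,0,0,0.5],
  [0,0,-5,0,0,0,0.5],
  [0,0,-5,0,0,0,0.5],
  [0,0,-3,0,0,0,0.5],
  [0,0,0,0,0,-0.03,0.5],
  [0,0,0,0,0,0,0.5],
])

```text
t: 16.6
tool_pos: [0.5224, -0.3786, 0.3808]
eef_rot: [-3.136, -0.168, 0.003]
contact_force: [-0.5, 0.6, -1.5]
grip_width: 0.0135
grasp_force: 49.0
```

```bash
python3 d.py .526 -.1345 6.1 .30
```

```text
shift cm [  2.98 -24.22   8.11] turn [-0.0015  0.0017  0.0007] 16.6 [-0.50149757  0.59556427 -1.52285512] [ 0.52243378 -0.37858002  0.38077621]
```

Emit:
step_arm([
  [0.6,-4.85,0,0,0,0,0.5],
  [0.6,-4.85,0,0,0,0,0.5],
  [0.6,-4.85,0,0,0,0,0.5],
  [0.6,-4.85,0,0,0,0,0.5],
  [0.6,-4.85,0,0,0,0,0.5],
  [0,0,4,0,0,0,0.5],
  [0,0,4,0,0,0,0.5],
  [0,0,0,0,0,0,0.5],
  [0,0,0,0,0,0,0.5],
])

```text
t: 17.73
tool_pos: [0.5272, -0.135, 0.3017]
eef_rot: [-3.137, -0.167, 0.001]
contact_force: [-0.1, -0.5, -1.3]
grip_width: 0.0134
grasp_force: 49.0
```

```bash
python3 d.py .526 -.1345 6.1 .2242
```

```text
shift cm [-0.11 -0.06  7.75] turn [-0.0001  0.0007 -0.0001] 17.725 [-0.10728395 -0.48923507 -1.29614803] [ 0.52719502 -0.13501694  0.30167225]
```

Emit:
step_arm([
  [-0.1,-0.05,2,0,0,0,0.5],
  [0,0,2,0,0,0,0.5],
  [0,0,0.8,0,0,0,0.5],
  [0,0,0.8,0,0,0,0.5],
  [0,0,0,0,0,0,0.5],
])

```text
t: 18.35
tool_pos: [0.5262, -0.1345, 0.2459]
eef_rot: [3.137, 0.167, 0.001]
contact_force: [0.2, 0.3, -2.1]
grip_width: 0.0133
grasp_force: 49.2
```

Emit:
step_arm([
  [0,0,0.6,0,0,0,0.5],
  [0,0,0.6,0,0,0,0.5],
  [0,0,0.4,0,0,0,0.5],
  [0,0,0.3,0,0,0,0.5],
  [0,0,0,0,0,0,0.5],
  [0,0,0,0,0,0,0.5],
])

```text
t: 19.1
tool_pos: [0.5261, -0.1344, 0.2268]
eef_rot: [3.137, 0.168, 0.0]
contact_force: [0.2, -0.1, -1.6]
grip_width: 0.0131
grasp_force: 49.2
```

Emit:
step_arm([
  [0,0,0.2,0,0,0,0.5],
  [0,0,0.1,0,0,0,0.5],
  [0,0,0,0,0,0,0.5],
  [0,0,0,0,0,0,0.5],
])

```text
t: 19.6
tool_pos: [0.5261, -0.1344, 0.2241]
eef_rot: [3.137, 0.168, 0.0]
contact_force: [-1.6, -0.4, 6.2]
grip_width: 0.0131
grasp_force: 50.0
```

Contact came at the same seated height as cradle one. I'll release, rise and check.

Emit:
step_arm([
  [0,0,-0.05,0,0,0,2.5],
  [0,0,0,0,0,0,5],
  [0,0,0,0,0,0,5],
  [0,0,0,0,0,0,5],
  [0,0,-1,0,0,0,5],
  [0,0,-3,0,0,0,5],
  [0,0,-6,0,0,0,5],
  [0,0,-6,0,0,0,5],
  [0,0,-2,0,0,0,5],
  [0,0,0,0,0,0,5],
])

```text
t: 20.85
tool_pos: [0.5264, -0.1345, 0.4066]
eef_rot: [3.136, 0.167, 0.008]
contact_force: [-0.4, -0.3, -1.3]
grip_width: 0.0501
grasp_force: 0.0
```

```bash
python3 - <<'E'
from h import *
s=telemetry.read_state();print(s['t'],s['tool_pos'],s['contact_force'])
a=eyes.capture("scene"); cv2.imwrite("pics/v2.png",cv2.resize(a[120:360,80:500],None,fx=1.9,fy=1.9,interpolation=cv2.INTER_CUBIC)[...,::-1])
E
```

```text
20.85 [ 0.52637799 -0.13451585  0.40661067] [-0.42822988 -0.25232884 -1.29264412]
```

View pics/v2.png

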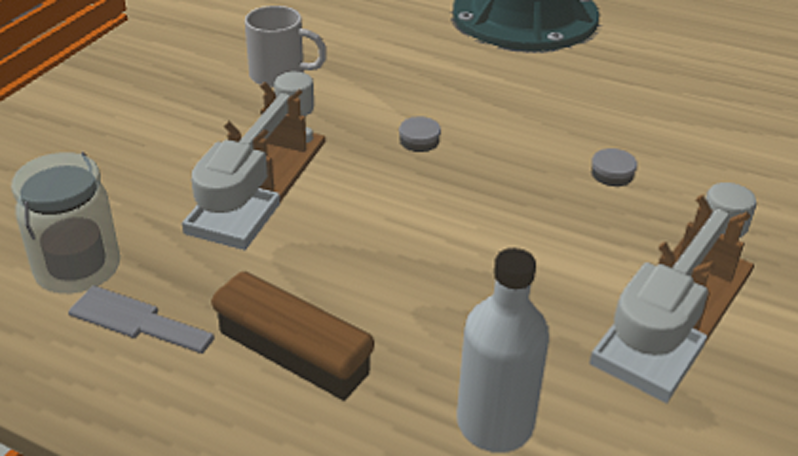

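Both trees lie level in their forks, with toes over the trays at (230,175) and (660,300) in the crop. The other items have not moved and the gripper is clear.

```bash
python3 -c "
from plant import job; print(job.hand_in())"
```

```text
the job is handed in; nothing more can be done
None
```

Both shoe trees are seated in their cradles, the one-stud cradle filled first and then the two-stud, with toes over the drip trays and nothing else moved, and the job was handed in at about 21 s.

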